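# Fetch the soap from the lower tier of the rack

### The arm

A 6-joint arm with a two-finger parallel gripper is mounted at the origin on the work surface. World frame = base frame: x ahead of the robot, y to its left, z up, the work surface at z = 0. Lengths are in m, angles in rad, forces in N, time in s.
With the tool pointing down it reaches from about 0.25 to 0.775 m from the base axis. Payload 4 kg.
Tool frame: the origin (TCP) lies between the finger pads; the fingertips stand 14 mm ahead of it and the grasp point (between the pads) lies 5 mm behind it (robot.nose_length is the distance from the TCP to the fingertips, in m); z points along the fingers, y is the direction in which the jaws open and shut (so a half turn about z gives the same grasp; the last joint's range is limited). The gripper opens to 94 mm and grips with 3 to 60 N. Pads are 16 mm wide; open, the fingers measure 119 mm over their backs; the gripper's body (75 mm by 177 mm) begins 78 mm behind the grasp point.
Start: joints at [1.109, 0.087, 1.371, -0, 1.684, -0.103], TCP at [0.193, 0.515, 0.22] pointing down, gripper open.
Joint ranges: [-3.1, 3.1], [-0.76, 2.03], [0.27, 2.55], [-1.08, 4.22], [0.17, 2.65], [-2.57, 2.57]. Speed limits (rad/s): [2.79, 2.79, 3.14, 3.14, 3.14, 3.14].

### API

Orientations are given as [roll, pitch, yaw] about the fixed x, y, z axes, in that order (R = Rz(yaw) Ry(pitch) Rx(roll)).
In Python, from bench import robot, eyes, finder gives the robot as it stands.
- The arm moves only by the tool play_rows, never from a script. Its argument "rows" is a list of rows, each an object with "linear": the shift along the tool's x, y, z in cm, a list of three; "spin": the turn about the tool's z in degrees. A call has 1 to 12 rows; each row shifts and turns the commanded pose from where the row before left it, along the tool's axes as they then stand; what a row does not reach is not made up. A row lasts 1/12 s, in which the tool goes at most 41.7 mm and 7.16 degrees, less where a joint would pass 70% of its speed; a pose out of reach is approached as far as the arm can. A call with a gripper value outside its range is refused whole. "claw" is the finger opening in cm, from 0 to 9.4, set as the call begins (left out, the last holds). The fingers move at their own pace and stop on an object; the grip force is fixed at half the most. Time passes only in rows, so rows that do not move let the fingers close. It gives the time, the measured TCP pose, the force and the opening at its end, in the units of the state.
- robot.get_obs(): the state, without advancing time (a new reading comes with each control period).
- eyes.snapshot(name): name is "scene" or "top" or "wrist"; returns a dict with "frame" (400x640x3 uint8, red, green, blue), "fx", "fy", "cx", "cy" (pixels), "rvec" (rotation vector, rad) and "tvec" (3), from world to camera coordinates, as OpenCV has them; the wrist camera has in their place "mount" (4x4, takes a point from camera to tool coordinates, whose origin is the TCP and whose axes are the flange's). Camera axes: x right, y down, z forward; pixel columns grow to the right and rows downward; lengths in m; the calibration is good to about 2 mm. A picture is of the moment at which its call begins: read the wrist's pose just before it. There is no depth.
- robot.close_job(): hands the job in, once; it reports no verdict.
Trained networks look in a picture, given as the dict that the camera call returned (one of the last four; its "shot" number tells which), for a name from the list of things; names that differ only in an ending like _2 or _b are one class to them, and where a whole thing is asked for, a point or a joint stands for the part that bears it (a point fixed in the world has none). Each returns a list of dicts, best first, with "conf" (0 to 1); they miss things now and then, are a little off and sometimes report something else, mostly with a low value. They report only what shows in the picture. A call takes as long as a camera call. They do not tell look-alikes from the thing itself.
- finder.silhouettes(picture, name): "pixels" (400x640 bool, what is visible of it) and "box" ([centre column, centre row, width, height] in pixels, round what is visible of it).
The state is a dict: "time": time; "joint_positions": joint angles; "qvel": joint speeds; "joint_torque": joint torques, N m; "tool_pos": TCP position; "ee_rot": TCP orientation; "wrist_force": force on the tool from outside, world axes, zero at the start; "wrist_torque": the same for the moment, N m; "width": finger opening in m.
Only numpy, scipy, OpenCV 4.12 (cv2) and the standard library are available. Lean on these libraries where they do the work, as an engineer would, in place of code of your own. Each camera call takes 0.05 s, during which the arm holds its last target. There are 200 camera calls.

### The job

Get the bar of soap out from the lower tier of the white soap rack and lay it flat and lengthwise inside the white soap dish: first stand the steel tumbler on the black rubber mat, then lift the upper tier off by its handle and set it down level on the mat too, and only then take the soap. Afterwards stack the upper tier squarely back down on its four posts as it was, and stand the tumbler back on it in the very spot where it stood at the start. Keep the tumbler upright all the while and leave the mug, the mirror and the comb where they are.

Things in the scene. Friction and masses are not known exactly. Their poses are not given: they have to be found in the camera images.
- rack: Lower tier of the soap rack: white plastic, fixed. Origin: centre of its underside on the ledge; x along its 220 mm length, y along its 110 mm width. Tray floor at z = 12 mm, rim z = 16 mm. Four round posts, 18 mm thick, at x = +-94, y = +-39 mm, tops at z = 66 mm, the last 6 mm tapering to 10 mm. The soap lies under one end, the tumbler stands above the other; which end varies.
- upper_tier: Loose white tray, 160 g, 220 (x) by 110 mm (y). Origin: centre of its underside. Walls z = 0 to 28 mm, 4 mm thick; slotted floor z = 10 to 15 mm. Stacked, the floor rests on the post tops, the walls reach 10 mm down round the posts with 3 mm play; origin then 56 mm above the rack's, axes parallel. Central upright plate handle: 14 mm thick (x), 60 mm wide (y), top at z = 62 mm. Same end for end.
- upper_tier_handle (a point): Centre of the top edge of the upper tier's handle (62 mm above the upper tier's origin); axes as the upper tier.
- tumbler: Stainless steel tumbler, open at the top, 95 mm high, outer diameter 54 mm at the foot, 64 mm at the rim, wall 3 mm, about 110 g. Origin: centre of its underside, z up. At the start it stands on the upper tier's floor about 52 mm from the handle's centre, at the end away from the soap.
- soap: Cream-coloured bar of soap, 80 mm (x) by 50 mm (y) by 32 mm high, about 120 g. Origin: centre of its underside. At the start it lies on the lower tier's floor, long side roughly along the rack, seen through the slots of the upper tier.
- mat: Black ribbed rubber mat, fixed flat on the ledge, 260 mm (x) by 230 mm (y), 3 mm thick. Origin: centre of its underside. It has room for the upper tier (lying along x) and the tumbler side by side.
- dish: White ceramic rectangular soap dish, fixed, 112 mm (x) by 78 mm (y) outside, hollow 100 mm by 66 mm, floor at z = 6 mm, rim at z = 11 mm. Origin: centre of its underside.
- mug: Bystander: orange plastic mug, 80 mm diameter, 90 mm high, handle at its +y. Origin: centre of its underside.
- mirror: Bystander: round mirror in a blue plastic frame lying flat, 150 mm diameter, 12 mm thick. Origin: centre of its underside.
- comb: Bystander: bamboo comb lying flat between mug and mirror, 36 mm (x) by 170 mm (y), 6 mm thick. Origin: middle of its underside.
There are look-alikes about, which are no part of the job. Of the things like the soap, leave any that is red; of the rest the smaller one is meant.

How it is judged:
By the outcome, as a careful person would: the job done as asked, in the order asked, and still so for the second after the job is handed in, with the robot touching nothing.
It also fails if it takes over 136 s, if anything falls off the work surface, if the arm or the gripper's body presses on something with over 40 N, if the wrist force passes 120 N, or if a joint passes its speed limit or range.

## Working session

There is one attempt and no reset: what is moved stays moved. The work goes in short steps, Python scripts to look and compute and a tool call to move; the robot and the scene stay as the last step left them, time stands still between calls to the robot, and variables do not carry over. Pictures are saved under pics/ and viewed, about 12 in all and at most 16, crops included, and the job is handed in when it is done.

Besides the shell and the picture viewer there is one more tool, called after ">>>" as a command line: name --argument value ..., lists and objects as JSON in quotes. play_rows: Moves the arm, as the interface text tells. Its arguments: {"type":"object","properties":{"rows":{"type":"array"},"claw":{"type":"number"}},"required":["rows"]}

```bash
ls; mkdir -p pics
cat > h.py <<'E'
import numpy as np, cv2
from bench import robot, eyes, finder
def save(n,im,s=1):
    cv2.imwrite('pics/'+n+'.png',cv2.cvtColor(im,cv2.COLOR_RGB2BGR))
def proj(p,P):
    K=np.array([[p['fx'],0,p['cx']],[0,p['fy'],p['cy']],[0,0,1.]])
    return cv2.projectPoints(np.float64(P).reshape(-1,1,3),np.float64(p['rvec']),np.float64(p['tvec']),K,None)[0].reshape(-1,2)
def unproj(p,uv,z):
    R=cv2.Rodrigues(np.float64(p['rvec']))[0]; t=np.float64(p['tvec']).ravel()
    uv=np.float64(uv).reshape(-1,2)
    d=np.c_[(uv[:,0]-p['cx'])/p['fx'],(uv[:,1]-p['cy'])/p['fy'],np.ones(len(uv))]@R
    c=-R.T@t
    return c+d*((z-c[2])/d[:,2])[:,None]
def wristcam(p,o):
    # give the wrist picture rvec,tvec
    from scipy.spatial.transform import Rotation as Ro
    T=np.eye(4);T[:3,:3]=Ro.from_euler('xyz',o['ee_rot']).as_matrix();T[:3,3]=o['tool_pos']
    M=np.linalg.inv(T@np.array(p['mount']))
    p['rvec']=cv2.Rodrigues(M[:3,:3])[0];p['tvec']=M[:3,3];return p
E
python3 - <<'E'
from h import *
o=robot.get_obs();print(o)
for n in ['top','scene']:
    p=eyes.snapshot(n);save(n+'0',p['frame'])
    print(n,p['fx'],p['fy'],p['cx'],p['cy'],np.ravel(p['rvec']),np.ravel(p['tvec']))
    for k in ['rack','upper_tier','tumbler','soap','mat','dish','mug','mirror','comb']:
        for r in finder.silhouettes(p,k):
            q=cv2.minAreaRect(np.argwhere(r['pixels'])[:,::-1].astype(np.float32))
            print(k,round(r['conf'],2),np.round(r['box']),np.round(q[0]),np.round(q[1]),round(q[2]),np.round(unproj(p,q[0],0.0)[0],3), p['frame'][r['pixels']].mean(0).round())
E
```

```text
pics
{'time': 0.0, 'joint_positions': array([ 1.10890309e+00,  8.79444922e-02,  1.37222990e+00, -4.47218047e-06,
        1.68360464e+00, -1.03076370e-01]), 'qvel': array([-0.0004968 , -0.00223905, -0.00029779,  0.00079469,  0.00013724,
       -0.00095804]), 'joint_torque': array([ 3.62873550e-05, -3.40193331e+01, -3.02421606e+01,  7.16998964e-02,
        3.32817994e-02, -1.56938627e-04]), 'tool_pos': array([0.19290444, 0.51451088, 0.21832225]), 'ee_rot': array([-3.13941742e+00, -2.20543520e-04,  2.78277505e+00]), 'wrist_force': array([-0.63972817,  0.22742672,  0.00335396]), 'wrist_torque': array([-0.03223735,  0.01534947,  0.07933806]), 'width': 0.09362261551769971}
top 461.73739168055704 461.73739168055704 315.573105443934 195.53998393211717 [ 2.17361652 -2.1455629   0.0712747 ] [0.00552429 0.55922511 1.02306568]
rack 0.88 [329. 208.  58.  76.] [327. 203.] [46. 74.] 9 [ 0.545 -0.014  0.   ] [164. 163. 163.]
rack 0.71 [427.  98.  54.  44.] [430. 100.] [36. 54.] 45 [ 0.791 -0.254  0.   ] [133.  74.  38.]
upper_tier 0.96 [325. 202.  70. 110.] [327. 202.] [ 53. 103.] 9 [ 0.547 -0.014  
[... 1591 characters left out ...]
-0.032  0.   ] [125. 114.  89.]
soap 0.3 [281. 324.  73.  60.] [282. 324.] [61. 72.] 90 [0.764 0.2   0.   ] [147. 170. 193.]
mat 0.9 [268. 180. 119.  72.] [268. 176.] [ 55. 105.] 63 [ 0.541 -0.284  0.   ] [46. 46. 47.]
dish 0.85 [385. 288.  58.  41.] [385. 288.] [31. 55.] 79 [0.528 0.24  0.   ] [189. 193. 184.]
mug 0.67 [191. 199.  37.  42.] [190. 198.] [45. 33.] 79 [ 0.769 -0.312  0.   ] [131.  72.  26.]
mirror 0.95 [281. 325.  76.  64.] [282. 324.] [63. 73.] 90 [0.763 0.201 0.   ] [146. 168. 191.]
mirror 0.51 [318. 205. 100.  55.] [316. 204.] [41. 96.] 73 [ 0.495 -0.098  0.   ] [144. 141. 141.]
comb 0.86 [233. 264.  38.  47.] [231. 265.] [55. 17.] 58 [ 0.782 -0.012  0.   ] [152. 121.  73.]
```

Run:
```python
from h import *
a=cv2.imread('pics/top0.png')[70:330,180:480];b=cv2.imread('pics/scene0.png')[130:380,170:480]
cv2.imwrite('pics/a.png',cv2.resize(a,(690,598),interpolation=cv2.INTER_CUBIC))
cv2.imwrite('pics/b.png',cv2.resize(b,(744,600),interpolation=cv2.INTER_CUBIC))
```

```text
(no output)
```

View pics/a.png

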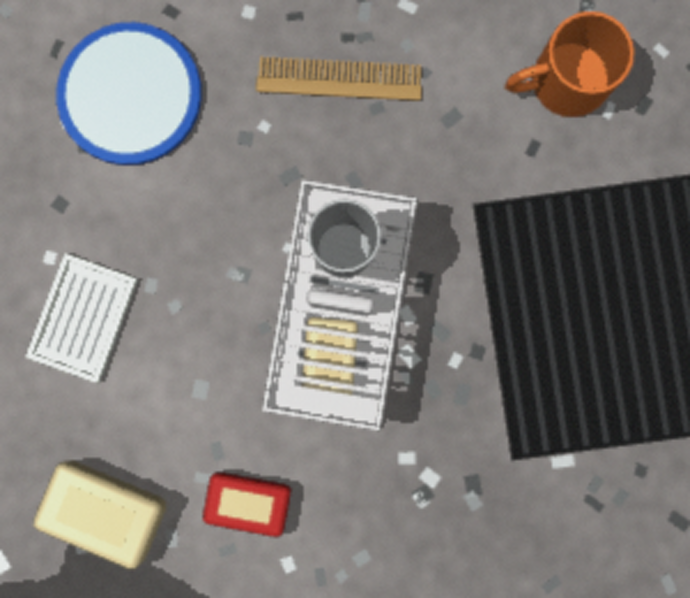

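View pics/b.png

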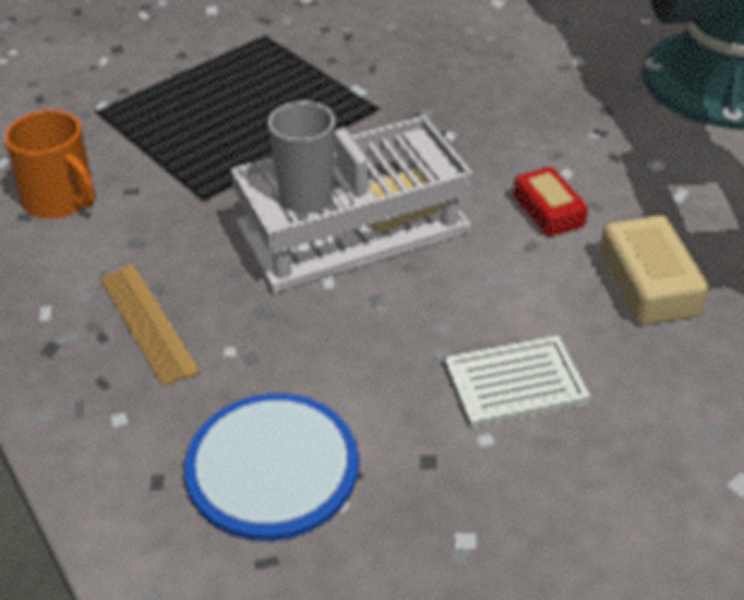

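```bash
cat >> h.py <<'E'
from scipy.optimize import minimize
def box(x0,x1,y0,y1,z0,z1): return np.array([[x,y,z] for x in(x0,x1) for y in(y0,y1) for z in(z0,z1)],float)
def cyl(r,z,c=(0,0)): t=np.linspace(0,6.283,40);return np.c_[c[0]+r*np.cos(t),c[1]+r*np.sin(t),0*t+z]
TIER=[box(-.11,.11,-.055,.055,0,.028),box(-.007,.007,-.03,.03,.015,.062)]
DISH=[box(-.056,.056,-.039,.039,0,.011)]
MAT=[box(-.13,.13,-.115,.115,0,.003)]
TUMB=[np.r_[cyl(.027,0),cyl(.032,.095)]]
SOAP=[box(-.04,.04,-.025,.025,0,.032)]
def fit(views,model,z,x0,yaw=True,S=4):
    # views: (pic, mask, ignoremask or None)
    def cost(q):
        c,s=np.cos(q[2]) if yaw else 1,np.sin(q[2]) if yaw else 0
        tot=0
        for p,m,ig in views:
            im=np.zeros((400*S,640*S),np.uint8)
            for h in model:
                P=h@np.array([[c,s,0],[-s,c,0],[0,0,1]])+[q[0],q[1],z]
                uv=((proj(p,P)+.5)*S*16).astype(np.int32)
                cv2.fillConvexPoly(im,cv2.convexHull(uv),1,shift=4)
            a=cv2.resize(im.astype(np.float32),(640,400),interpolation=cv2.INTER_AREA)
            b=m.astype(np.float32)
            if ig is not None: a=a*~ig;b=b*~ig
            tot+=1-np.minimum(a,b).sum()/np.maximum(a,b).sum()
        return tot/len(views)
    n=3 if yaw else 2
    best=None
    for k in range(2):
        s0=np.array(x0[:n] if best is None else best.x,float)
        sim=np.vstack([s0]+[s0+np.eye(n)[i]*[.012,.012,.12][i] for i in range(n)])
        best=minimize(cost,s0,method='Nelder-Mead',options=dict(initial_simplex=sim,xatol=1e-4,fatol=1e-5))
    return best.x,best.fun
def hull(m):
    o=np.zeros(m.shape,np.uint8);cv2.fillConvexPoly(o,cv2.convexHull(np.argwhere(m)[:,::-1].astype(np.int32)),1);return o>0
def sil(p,n,i=0):
    r=finder.silhouettes(p,n);return r[i]['pixels'] if len(r)>i else None
E
python3 - <<'E'
from h import *
T=eyes.snapshot('top');S=eyes.snapshot('scene')
dt,ds=sil(T,'dish'),sil(S,'dish')
def show(n,vs,*a,**k):
    for v in [vs]+[[v] for v in vs]: 
        r=fit(v,*a,**k);print(n,np.round(r[0],4),round(r[1],3))
show('dish',[(T,hull(dt),None),(S,hull(ds),None)],DISH,0,[.53,.245,-.35])
tt,ts=sil(T,'tumbler'),sil(S,'tumbler')
show('tumb',[(T,hull(tt),None),(S,hull(ts),None)],TUMB,.071,[.58,-.02],yaw=False)
ut,us=sil(T,'upper_tier'),sil(S,'upper_tier')
show('tier',[(T,hull(ut|tt),hull(tt)),(S,us|ts,ts)],TIER,.056,[.53,-.015,-.16])
# soap silhouettes by lowest
def dark(p):
    f=p['frame'].astype(int); m=(f.max(2)<75)&(np.ptp(f,axis=2)<25)
    m=cv2.morphologyEx(m.astype(np.uint8),cv2.MORPH_CLOSE,np.ones((5,5)))
    m=cv2.morphologyEx(m,cv2.MORPH_OPEN,np.ones((7,7)))
    n,l,st,c=cv2.connectedComponentsWithStats(m);print(st[1:],c[1:].round())
    return l,st
for p,seed in((T,(200,420)),(S,(176,268))):
    l,st=dark(p);m=l==l[seed]
    save('mat_%d'%p['shot'],(np.dstack([m*255]*3)).astype(np.uint8))
    r=fit([(p,m,None)],MAT,0,list(unproj(p,seed[::-1],0)[0][:2])+[.14]);print('mat',np.round(r[0],4),r[1])
    print(unproj(p,cv2.boxPoints(cv2.minAreaRect(np.argwhere(m)[:,::-1].astype(np.float32))),.003).round(3).tolist())
E
```

```text
dish [ 0.5306  0.2453 -0.3332] 0.062
dish [ 0.5302  0.247  -0.3256] 0.033
dish [ 0.5311  0.2428 -0.3336] 0.036
tumb [ 0.5943 -0.018 ] 0.066
tumb [ 0.5935 -0.0173] 0.035
tumb [ 0.5943 -0.0217] 0.047
tier [ 0.5419 -0.0137 -0.1501] 0.5
tier [ 0.5416 -0.0143 -0.1528] 0.037
tier [ 0.57    0.0306 -0.1589] 0.585
[[  387   146   115   123 11288]
 [  351   242    11     7    77]
 [    0   366    14    13   150]
 [  328   371    46    29  1019]
 [    0   388    12    12   102]
 [   17   394    35     6   192]] [[443. 207.]
 [356. 245.]
 [  6. 372.]
 [348. 387.]
 [  6. 393.]
 [ 33. 397.]]
mat [ 0.5394 -0.2808  0.146 ] 0.01357942819595337
[[0.65, -0.148, 0.003], [0.688, -0.38, 0.003], [0.428, -0.412, 0.003], [0.391, -0.187, 0.003]]
[[  400     0    36    81  2278]
 [  391     0   249   219 34993]
 [  177    98    18    19   253]
 [  215   147   108    65  3494]
 [  458   212    72    55  1710]
 [  515   274    30    18   389]
 [  149   287    16    25   261]
 [  164   388    13    12   127]
 [  197   388    13    12   128]] [[417.  37.]
 [535.  90.]
 [185. 108.]
 [264. 177.]
 [493. 244.]
 [531. 283.]
 [156. 300.]
 [169. 394.]
 [203. 394.]]
mat [ 0.5412 -0.2864  0.1417] 0.17491906881332397
[[0.678, -0.374, 0.003], [0.331, -0.449, 0.003], [0.412, -0.18, 0.003], [0.709, -0.142, 0.003]]
```

```bash
cat >> h.py <<'E'
from scipy.spatial.transform import Rotation as Ro
def go(x,y,z,yaw=None):
    o=robot.get_obs();R=Ro.from_euler('xyz',o['ee_rot']).as_matrix()
    print('at',o['tool_pos'].round(4),'rot',o['ee_rot'].round(4),'w',round(o['width'],4))
    d=np.array([x,y,z])-o['tool_pos'];v=R.T@d*100
    print('shift cm in tool',v.round(2),'rows>=',round(np.linalg.norm(v)/4.17,2))
    if yaw is not None:
        s=-np.degrees((yaw-o['ee_rot'][2]+np.pi)%(2*np.pi)-np.pi);print('spin',round(s,2),'rows>=',round(abs(s)/7.16,2))
E
python3 -c "
from h import *
go(.594,-.0175,.30,1.419); print(eyes.snapshot('wrist')['mount'])"
```

```text
at [0.1931 0.515  0.2195] rot [3.1415 0.     2.7828] w 0.0941
shift cm in tool [-56.23 -35.78  -8.05] rows>= 16.1
spin 78.14 rows>= 10.91
[[ 1.32594757e-03 -9.59754828e-01 -2.80836094e-01  8.24237423e-02]
 [ 9.99998990e-01  1.41640398e-03 -1.19124038e-04  1.25157302e-04]
 [ 5.12107233e-04 -2.80835652e-01  9.59755737e-01 -1.65441594e-01]
 [ 0.00000000e+00  0.00000000e+00  0.00000000e+00  1.00000000e+00]]
```

>>> play_rows --rows '[{"linear":[0,0,-4],"spin":0},{"linear":[0,0,-4],"spin":0},{"linear":[-2.8,-1.8,0],"spin":0},{"linear":[-2.8,-1.8,0],"spin":0},{"linear":[-2.8,-1.8,0],"spin":0},{"linear":[-2.8,-1.8,0],"spin":0},{"linear":[-2.8,-1.8,0],"spin":0},{"linear":[-2.8,-1.8,0],"spin":0},{"linear":[-2.8,-1.8,0],"spin":0},{"linear":[-2.8,-1.8,0],"spin":0},{"linear":[-2.8,-1.8,0],"spin":0},{"linear":[-2.8,-1.8,0],"spin":0}]' --claw 9.4

```text
time: 2.45
tool_pos: [0.3928, 0.2467, 0.2998]
ee_rot: [3.141, 0.001, 2.783]
wrist_force: [0.1, 0.9, -0.2]
width: 0.0943
```

>>> play_rows --rows '[{"linear":[-2.8,-1.8,0],"spin":0},{"linear":[-2.8,-1.8,0],"spin":0},{"linear":[-2.8,-1.8,0],"spin":0},{"linear":[-2.8,-1.8,0],"spin":0},{"linear":[-2.8,-1.8,0],"spin":0},{"linear":[-2.8,-1.8,0],"spin":0},{"linear":[-2.8,-1.8,0],"spin":0},{"linear":[-2.8,-1.8,0],"spin":0},{"linear":[-2.8,-1.8,0],"spin":0},{"linear":[-2.8,-1.8,0],"spin":0}]'

```text
time: 3.28
tool_pos: [0.5918, -0.0202, 0.2995]
ee_rot: [3.141, 0.0, 2.783]
wrist_force: [0.5, 0.6, 0.2]
width: 0.0939
```

>>> play_rows --rows '[{"linear":[0,0,0],"spin":7.1},{"linear":[0,0,0],"spin":7.1},{"linear":[0,0,0],"spin":7.1},{"linear":[0,0,0],"spin":7.1},{"linear":[0,0,0],"spin":7.1},{"linear":[0,0,0],"spin":7.1},{"linear":[0,0,0],"spin":7.1},{"linear":[0,0,0],"spin":7.1},{"linear":[0,0,0],"spin":7.1},{"linear":[0,0,0],"spin":7.1},{"linear":[0,0,0],"spin":7.1}]'

```text
time: 4.2
tool_pos: [0.5911, -0.0187, 0.2994]
ee_rot: [-3.142, -0.0, 1.414]
wrist_force: [0.0, -0.7, -0.1]
width: 0.094
```

Run:
```python
from h import *
o=robot.get_obs();p=wristcam(eyes.snapshot('wrist'),o);go(.594,-.0175,.30,1.419)
save('w1',p['frame'])
for k in ['tumbler','upper_tier','soap','upper_tier_handle']:
    for r in finder.silhouettes(p,k):print(k,round(r['conf'],2),r['box'])
m=sil(p,'tumbler')
if m is not None: print(fit([(p,hull(m),None)],TUMB,.071,[.594,-.0175],yaw=False))
u=sil(p,'upper_tier')
if u is not None: print(fit([(p,hull(u|m),hull(m))],TIER,.056,[.5416,-.0143,-.15]))
```

```text
at [ 0.5911 -0.0187  0.2994] rot [ 3.1416e+00 -1.0000e-04  1.4098e+00] w 0.0939
shift cm in tool [ 0.17  0.26 -0.06] rows>= 0.08
spin -0.53 rows>= 0.07
tumbler 0.82 [325.2, 190.7, 67.9, 70.4]
upper_tier 0.76 [279.6, 179.7, 192.4, 95.4]
soap 0.86 [241.7, 171.2, 57.9, 43.5]
soap 0.85 [129.6, 125.9, 56.8, 60.0]
soap 0.74 [79.4, 33.5, 85.3, 63.6]
soap 0.7 [474.9, 291.8, 54.9, 66.4]
soap 0.35 [455.4, 137.9, 27.1, 127.2]
upper_tier_handle 0.71 [278.8, 177.8, 195.7, 93.5]
(array([ 0.59249731, -0.01886506]), np.float64(0.020587444305419922))
(array([ 0.54016038, -0.01539565, -0.15128759]), np.float64(0.024930596351623535))
```

View pics/w1.png

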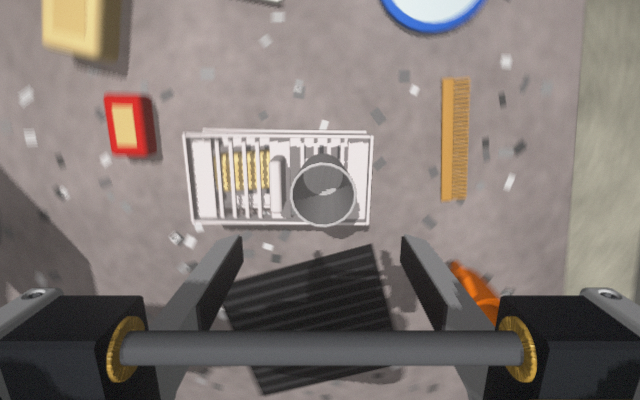

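>>> play_rows --rows '[{"linear":[0,0.15,0],"spin":-0.5},{"linear":[0,0,3],"spin":0},{"linear":[0,0,3],"spin":0},{"linear":[0,0,3],"spin":0},{"linear":[0,0,3],"spin":0},{"linear":[0,0,2],"spin":0},{"linear":[0,0,1.2],"spin":0},{"linear":[0,0,0.6],"spin":0},{"linear":[0,0,0],"spin":0}]'

```text
time: 5.3
tool_pos: [0.5921, -0.0189, 0.1404]
ee_rot: [-3.14, -0.0, 1.429]
wrist_force: [0.4, -0.5, -0.6]
width: 0.0938
```

>>> play_rows --rows '[{"linear":[0,0,0],"spin":0},{"linear":[0,0,0],"spin":0},{"linear":[0,0,0],"spin":0},{"linear":[0,0,0],"spin":0},{"linear":[0,0,0],"spin":0},{"linear":[0,0,0],"spin":0},{"linear":[0,0,0],"spin":0},{"linear":[0,0,0],"spin":0},{"linear":[0,0,0],"spin":0},{"linear":[0,0,0],"spin":0}]' --claw 5

```text
time: 6.13
tool_pos: [0.5929, -0.019, 0.1424]
ee_rot: [3.14, -0.0, 1.429]
wrist_force: [-1.8, 0.2, 5.1]
width: 0.0623
```

Run:
```python
from h import *
o=robot.get_obs();print(o['tool_pos'],o['ee_rot'],o['width'],o['wrist_force'])
```

```text
[ 0.59293608 -0.01896548  0.14240082] [ 3.14007777e+00 -1.44161889e-04  1.42850309e+00] 0.06226141928623586 [-1.78663338  0.23620253  5.1213627 ]
```

>>> play_rows --rows '[{"linear":[0,0,-0.5],"spin":0},{"linear":[0,0,-0.5],"spin":0},{"linear":[0,0,-1],"spin":0},{"linear":[0,0,-1.5],"spin":0},{"linear":[0,0,-1],"spin":0},{"linear":[0,0,-0.5],"spin":0},{"linear":[-0.6,0,0],"spin":0},{"linear":[-1.2,0,0],"spin":0},{"linear":[-1.8,0,0],"spin":0},{"linear":[-2.4,0,0],"spin":0},{"linear":[-2.4,0,0],"spin":0},{"linear":[-2.4,0,0],"spin":0}]'

```text
time: 7.13
tool_pos: [0.5761, -0.1276, 0.1901]
ee_rot: [-3.139, 0.0, 1.428]
wrist_force: [0.4, -0.4, -0.5]
width: 0.0619
```

>>> play_rows --rows '[{"linear":[-2.4,0,0],"spin":0},{"linear":[-2.4,0,0],"spin":0},{"linear":[-2.4,0,0],"spin":0},{"linear":[-2.4,0,0],"spin":0},{"linear":[-2.4,0,0],"spin":0},{"linear":[-2.4,0,0],"spin":0},{"linear":[-2.4,0,0],"spin":0},{"linear":[-2.2,0,0],"spin":0},{"linear":[-1.8,0,0],"spin":0},{"linear":[-1.2,0,0],"spin":0},{"linear":[-0.6,0,0],"spin":0},{"linear":[0,0,0],"spin":0}]'

```text
time: 8.13
tool_pos: [0.5442, -0.3509, 0.1904]
ee_rot: [-3.14, -0.001, 1.426]
wrist_force: [0.3, 0.5, -0.9]
width: 0.062
```

Run:
```python
from h import *
o=robot.get_obs();print(o['tool_pos'],o['ee_rot'],o['width'],o['wrist_force'])
p=wristcam(eyes.snapshot('wrist'),o);save('w2',p['frame'])
T=eyes.snapshot('scene')
m=sil(T,'tumbler')
if m is not None:
  for z in(.10,.11,.12): print(z,fit([(T,hull(m),None)],TUMB,z,[.5456,-.35],yaw=False))
```

```text
[ 0.54424935 -0.35086611  0.19042253] [-3.14010049e+00 -6.61000341e-04  1.42646759e+00] 0.06198078459451719 [ 0.27120962  0.48835036 -0.89259714]
0.1 (array([ 0.53274382, -0.38848615]), np.float64(0.04691261053085327))
0.11 (array([ 0.54017093, -0.37087186]), np.float64(0.05569523572921753))
0.12 (array([ 0.54730029, -0.35317233]), np.float64(0.07282060384750366))
```

>>> play_rows --rows '[{"linear":[0,0,1],"spin":0},{"linear":[0,0,2],"spin":0},{"linear":[0,0,2],"spin":0},{"linear":[0,0,2],"spin":0},{"linear":[0,0,2],"spin":0},{"linear":[0,0,1],"spin":0},{"linear":[0,0,0.8],"spin":0},{"linear":[0,0,0.5],"spin":0},{"linear":[0,0,0.3],"spin":0},{"linear":[0,0,0],"spin":0},{"linear":[0,0,0],"spin":0}]'

```text
time: 9.2
tool_pos: [0.5457, -0.3499, 0.0765]
ee_rot: [3.14, 0.001, 1.428]
wrist_force: [-0.0, 0.1, -1.2]
width: 0.062
```

Run:
```python
from h import *
o=robot.get_obs();print(o['tool_pos'],o['ee_rot'],o['width'],o['wrist_force'])
```

```text
[ 0.54567597 -0.34990834  0.0765141 ] [3.14001031e+00 7.89708437e-04 1.42846006e+00] 0.0620336586503635 [-0.01630277  0.09752844 -1.18746698]
```

>>> play_rows --rows '[{"linear":[0,0,0.1],"spin":0},{"linear":[0,0,0.1],"spin":0},{"linear":[0,0,0],"spin":0},{"linear":[0,0,0],"spin":0}]'

```text
time: 9.53
tool_pos: [0.5457, -0.3501, 0.0745]
ee_rot: [3.14, 0.001, 1.428]
wrist_force: [-0.5, -0.2, 0.7]
width: 0.0623
```

>>> play_rows --rows '[{"linear":[0,0,0],"spin":0},{"linear":[0,0,0],"spin":0},{"linear":[0,0,0],"spin":0},{"linear":[0,0,0],"spin":0},{"linear":[0,0,0],"spin":0},{"linear":[0,0,0],"spin":0}]' --claw 9.4

```text
time: 10.03
tool_pos: [0.5451, -0.3495, 0.0733]
ee_rot: [-3.141, -0.0, 1.428]
wrist_force: [0.3, -0.5, 0.1]
width: 0.0937
```

Run:
```python
from h import *
o=robot.get_obs();print(o['tool_pos'],o['ee_rot'],o['width'],o['wrist_force'])
go(.5402,-.0154,.2,1.4198)
```

```text
[ 0.54511999 -0.34949645  0.07330513] [-3.14138470e+00 -2.21958019e-04  1.42844466e+00] 0.09371742031166207 [ 0.27922955 -0.54688715  0.11893157]
at [ 0.5451 -0.3495  0.0733] rot [-3.1414e+00 -2.0000e-04  1.4284e+00] w 0.0937
shift cm in tool [ 33.    -5.23 -12.66] rows>= 8.57
spin 0.5 rows>= 0.07
```

>>> play_rows --rows '[{"linear":[0,0,-1.5],"spin":0},{"linear":[0,0,-3],"spin":0},{"linear":[0,0,-4],"spin":0},{"linear":[0,0,-4],"spin":0},{"linear":[0,0,-4],"spin":0},{"linear":[0,0,-2.2],"spin":0.5},{"linear":[3.3,-0.5,0],"spin":0},{"linear":[3.3,-0.5,0],"spin":0},{"linear":[3.3,-0.5,0],"spin":0},{"linear":[3.3,-0.5,0],"spin":0},{"linear":[3.3,-0.5,0],"spin":0},{"linear":[3.3,-0.5,0],"spin":0}]'

```text
time: 11.03
tool_pos: [0.545, -0.1478, 0.2605]
ee_rot: [3.141, -0.0, 1.419]
wrist_force: [1.0, 0.6, 0.3]
width: 0.0946
```

>>> play_rows --rows '[{"linear":[3.3,-0.5,0],"spin":0},{"linear":[3.3,-0.5,0],"spin":0},{"linear":[3.3,-0.5,0],"spin":0},{"linear":[3.3,-0.7,0],"spin":0},{"linear":[0,0,0],"spin":0},{"linear":[0,0,0],"spin":0}]' --claw 4

```text
time: 11.53
tool_pos: [0.5433, -0.014, 0.2608]
ee_rot: [3.141, 0.0, 1.423]
wrist_force: [-0.5, 0.2, 0.2]
width: 0.0573
```

Run:
```python
from h import *
o=robot.get_obs();p=wristcam(eyes.snapshot('wrist'),o)
save('w3',p['frame'])
u=sil(p,'upper_tier')
r=fit([(p,hull(u),None)],TIER[:1],.056,[.5402,-.0154,-.15]);print(r)
T=eyes.snapshot('top');u=sil(T,'upper_tier')
print(fit([(T,hull(u),None)],TIER,.056,[.5402,-.0154,-.15]))
q=r[0];go(q[0],q[1],.098,q[2]+np.pi/2)
print(proj(p,[[q[0],q[1],.118]]))
m=sil(T,'tumbler');print(fit([(T,hull(m),None)],TUMB,.003,[.545,-.35],yaw=False))
```

```text
(array([ 0.54040369, -0.01580763, -0.14555315]), np.float64(0.0114327073097229))
(array([ 0.53841559, -0.01521976, -0.1759184 ]), np.float64(0.5336015820503235))
at [ 0.5435 -0.0168  0.2603] rot [-3.1415e+00  3.0000e-04  1.4179e+00] w 0.0417
shift cm in tool [ 0.05 -0.32 16.23] rows>= 3.89
spin -0.42 rows>= 0.06
[[318.76477418 194.98678334]]
(array([ 0.54634118, -0.34835956]), np.float64(0.03436487913131714))
```

View pics/w3.png

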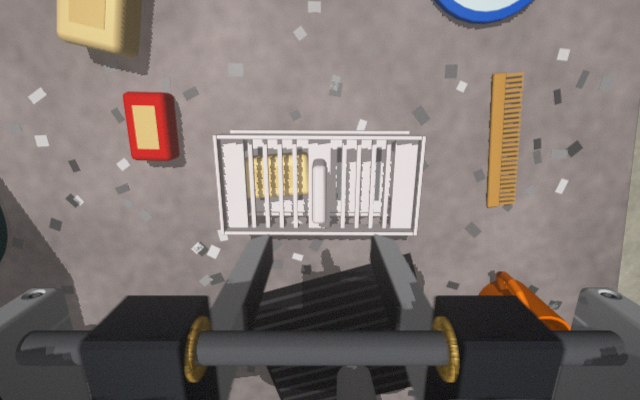

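>>> play_rows --rows '[{"linear":[0,-0.3,0],"spin":0},{"linear":[0,0,3],"spin":0},{"linear":[0,0,3],"spin":0},{"linear":[0,0,3],"spin":0},{"linear":[0,0,3],"spin":0},{"linear":[0,0,2],"spin":0},{"linear":[0,0,1.5],"spin":0},{"linear":[0,0,0.8],"spin":0},{"linear":[0,0,0.4],"spin":0},{"linear":[0,0,0],"spin":0}]'

```text
time: 12.62
tool_pos: [0.5402, -0.0154, 0.093]
ee_rot: [-3.141, -0.0, 1.419]
wrist_force: [1.0, 0.3, -0.1]
width: 0.04
```

>>> play_rows --rows '[{"linear":[0,0,0],"spin":0},{"linear":[0,0,0],"spin":0},{"linear":[0,0,0],"spin":0},{"linear":[0,0,0],"spin":0},{"linear":[0,0,0],"spin":0},{"linear":[0,0,0],"spin":0},{"linear":[0,0,0],"spin":0},{"linear":[0,0,0],"spin":0}]' --claw 0.5

```text
time: 13.28
tool_pos: [0.5409, -0.0151, 0.0944]
ee_rot: [3.14, -0.0, 1.42]
wrist_force: [-0.1, -0.3, 4.7]
width: 0.0141
```

Run:
```python
from h import *
for i in range(3):
    o=robot.get_obs();print(o['tool_pos'],o['ee_rot'],o['width'],o['wrist_force']);eyes.snapshot('top')
```

```text
[ 0.54090237 -0.015067    0.09442746] [ 3.14020615e+00 -1.43367047e-04  1.41971764e+00] 0.014129579836612937 [-0.11566791 -0.25428263  4.69073141]
[ 0.54091743 -0.01506478  0.09445349] [ 3.14015679e+00 -1.38894874e-04  1.41970592e+00] 0.013933435112713286 [-0.41390398 -0.01391146  4.85516535]
[ 0.5409145  -0.01505877  0.09444204] [ 3.14017354e+00 -1.51570226e-04  1.41972713e+00] 0.013528784367116123 [-5.28869510e-01 -7.77720015e-04  5.97339523e+00]
```

>>> play_rows --rows '[{"linear":[0,0,-0.3],"spin":0},{"linear":[0,0,-0.5],"spin":0},{"linear":[0,0,-0.7],"spin":0},{"linear":[0,0,-1],"spin":0},{"linear":[0,0,-1.5],"spin":0},{"linear":[0,0,-1.5],"spin":0},{"linear":[0,0,-0.5],"spin":0},{"linear":[0,0,0],"spin":0}]'

```text
time: 14.1
tool_pos: [0.5417, -0.0152, 0.1559]
ee_rot: [3.137, -0.0, 1.42]
wrist_force: [-0.3, -0.1, -1.2]
width: 0.0137
```

>>> play_rows --rows '[{"linear":[-1,0.1,0],"spin":0},{"linear":[-2,0.2,0],"spin":0},{"linear":[-3,0.3,0],"spin":0},{"linear":[-3,0.4,0],"spin":0},{"linear":[-3,0.4,0],"spin":0},{"linear":[-3,0.4,0],"spin":0},{"linear":[-3,0.3,0],"spin":0},{"linear":[-2,0.2,0],"spin":0},{"linear":[-1,0.1,0],"spin":0},{"linear":[-1,0.1,0],"spin":0},{"linear":[0,0,0],"spin":0}]'

```text
time: 15.02
tool_pos: [0.5314, -0.2377, 0.1525]
ee_rot: [-3.14, -0.0, 1.418]
wrist_force: [-0.4, 0.4, -1.6]
width: 0.0136
```

>>> play_rows --rows '[{"linear":[0,0,0],"spin":-2},{"linear":[0,0,0],"spin":-4},{"linear":[0,0,0],"spin":-4},{"linear":[0,0,0],"spin":-4},{"linear":[0,0,0],"spin":-2.5},{"linear":[0,0,0],"spin":0}]'

```text
time: 15.52
tool_pos: [0.5322, -0.2348, 0.1532]
ee_rot: [-3.141, -0.001, 1.71]
wrist_force: [0.8, -0.2, -0.8]
width: 0.014
```

Run:
```python
from h import *
o=robot.get_obs();print(o['tool_pos'],o['ee_rot'],o['width'],o['wrist_force'],o['wrist_torque'])
S=eyes.snapshot('scene');save('s2',cv2.resize(S['frame'][100:350,180:500],(768,600)))
```

```text
[ 0.53218459 -0.23477038  0.15324571] [-3.14142493e+00 -9.72305665e-04  1.71023474e+00] 0.014032783168761892 [ 0.76768078 -0.24568676 -0.82359022] [ 0.03418828  0.03915736 -0.01315821]
```

View pics/s2.png

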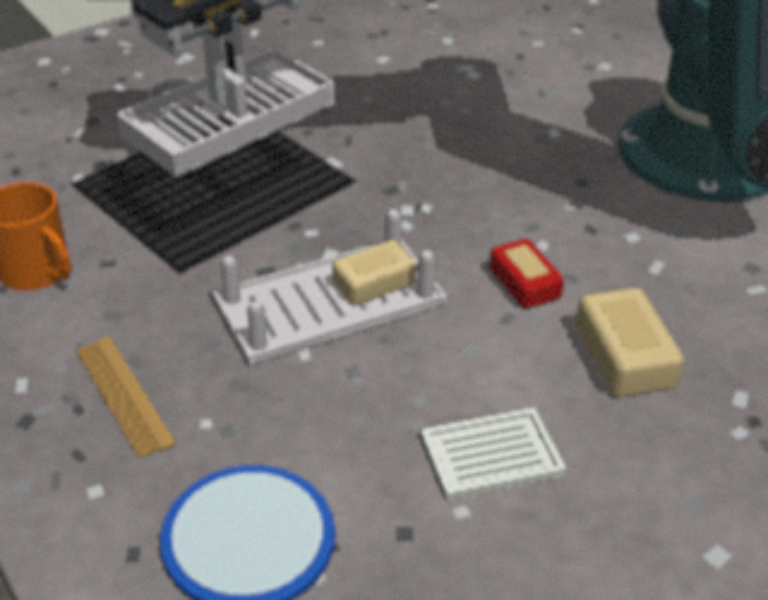

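>>> play_rows --rows '[{"linear":[0,0,1],"spin":0},{"linear":[0,0,2],"spin":0},{"linear":[0,0,2],"spin":0},{"linear":[0,0,2],"spin":0},{"linear":[0,0,2],"spin":0},{"linear":[0,0,1],"spin":0},{"linear":[0,0,0.5],"spin":0},{"linear":[0,0,0.3],"spin":0},{"linear":[0,0,0.2],"spin":0},{"linear":[0,0,0.1],"spin":0},{"linear":[0,0,0],"spin":0},{"linear":[0,0,0],"spin":0}]'

```text
time: 16.57
tool_pos: [0.5327, -0.2366, 0.0435]
ee_rot: [3.14, 0.001, 1.708]
wrist_force: [0.5, 0.2, -1.2]
width: 0.014
```

>>> play_rows --rows '[{"linear":[0,0,0.1],"spin":0},{"linear":[0,0,0.1],"spin":0},{"linear":[0,0,0],"spin":0},{"linear":[0,0,0],"spin":0}]'

```text
time: 16.9
tool_pos: [0.5326, -0.2366, 0.0415]
ee_rot: [3.14, 0.001, 1.708]
wrist_force: [1.1, -0.0, 1.9]
width: 0.0136
```

>>> play_rows --rows '[{"linear":[0,0,0],"spin":0},{"linear":[0,0,0],"spin":0},{"linear":[0,0,0],"spin":0},{"linear":[0,0,0],"spin":0},{"linear":[0,0,-1],"spin":0},{"linear":[0,0,-2],"spin":0},{"linear":[0,0,-3],"spin":0},{"linear":[0,0,-4],"spin":0},{"linear":[0,0,-4],"spin":0},{"linear":[0,0,-4],"spin":0},{"linear":[0,0,-3],"spin":0},{"linear":[0,0,0],"spin":0}]' --claw 4

```text
time: 17.9
tool_pos: [0.5346, -0.2377, 0.2607]
ee_rot: [3.128, 0.01, 1.708]
wrist_force: [0.8, -0.1, 0.9]
width: 0.0397
```

>>> play_rows --rows '[{"linear":[3,-0.2,0],"spin":0},{"linear":[3,-0.2,0],"spin":0},{"linear":[3,-0.2,0],"spin":0},{"linear":[3,-0.2,0],"spin":0},{"linear":[3,-0.2,0],"spin":0},{"linear":[3,-0.1,0],"spin":0},{"linear":[3,0,0],"spin":0},{"linear":[2.3,0,0],"spin":0}]' --claw 7.4

```text
time: 18.57
tool_pos: [0.4884, -0.0049, 0.2504]
ee_rot: [-3.142, -0.001, 1.709]
wrist_force: [1.1, 0.7, -0.6]
width: 0.0738
```

>>> play_rows --rows '[{"linear":[0,0,0],"spin":-7},{"linear":[0,0,0],"spin":-7},{"linear":[0,0,0],"spin":-7},{"linear":[0,0,0],"spin":-7},{"linear":[0,0,0],"spin":-7},{"linear":[0,0,0],"spin":-7},{"linear":[0,0,0],"spin":-7},{"linear":[0,0,0],"spin":-7},{"linear":[0,0,0],"spin":-7},{"linear":[0,0,0],"spin":-7},{"linear":[0,0,0],"spin":-3.5},{"linear":[0,0,0],"spin":0}]'

```text
time: 19.57
tool_pos: [0.4891, -0.0069, 0.2502]
ee_rot: [3.142, -0.001, 2.991]
wrist_force: [-0.4, -0.0, 0.2]
width: 0.0743
```

Run:
```python
from h import *
o=robot.get_obs();p=wristcam(eyes.snapshot('wrist'),o);save('w4',p['frame'])
T=eyes.snapshot('top');save('t4',cv2.resize(T['frame'][70:330,180:530],(807,600)))
for P in(p,T):
  for r in finder.silhouettes(P,'soap'):
    m=r['pixels'];c=[r['box'][0],r['box'][1]];g=unproj(P,c,.028)[0]
    print(round(r['conf'],2),np.round(c),g.round(3),P['frame'][m].mean(0).round())
    if abs(g[0]-.49)<.04 and abs(g[1])<.05:
        f=fit([(P,hull(m),None)],SOAP,.012,[g[0],g[1],-.15]);print(f);
        if P is p: go(f[0][0],f[0][1],.034,f[0][2]+np.pi)
  m=sil(P,'rack')
  if m is not None: print('rack',fit([(P,hull(m),None)],[box(-.11,.11,-.055,.055,0,.016)]+[np.r_[cyl(.009,.06,(sx*.094,sy*.039)),cyl(.005,.066,(sx*.094,sy*.039))] for sx in(1,-1) for sy in(1,-1)],0,[.5404,-.0158,-.1455]))
  m=sil(P,'dish')
  if m is not None: print('dish',fit([(P,hull(m),None)],DISH,0,[.53,.245,-.33]))
```

```text
0.96 [375.  36.] [0.346 0.074 0.028] [205. 109.  85.]
0.86 [324. 176.] [ 0.489 -0.004  0.028] [222. 201. 144.]
(array([ 0.4877886 , -0.00577567, -0.06164701]), np.float64(0.04729241132736206))
at [ 0.4892 -0.007   0.2503] rot [ 3.1415e+00 -3.0000e-04  2.9890e+00] w 0.0739
shift cm in tool [ 0.15  0.1  21.63] rows>= 5.19
spin -5.21 rows>= 0.73
rack (array([ 0.54002016, -0.01572888, -0.15042861]), np.float64(0.05892813205718994))
dish (array([ 0.5274903 ,  0.24543328, -0.32283808]), np.float64(0.01856982707977295))
0.91 [288. 290.] [0.346 0.07  0.028] [195. 115.  93.]
0.68 [221. 293.] [0.337 0.222 0.028] [212. 206. 165.]
0.37 [427. 210.] [ 0.529 -0.239  0.028] [145. 144. 144.]
rack (array([ 0.54115687, -0.01552235, -0.13302303]), np.float64(0.04889333248138428))
dish (array([ 0.5298511 ,  0.24751292, -0.33574353]), np.float64(0.05467575788497925))
```

View pics/w4.png

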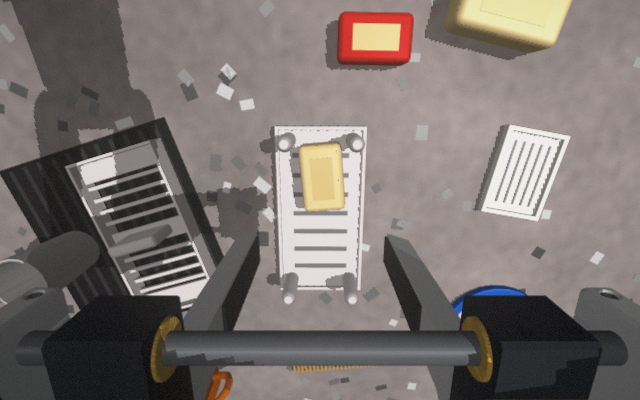

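>>> play_rows --rows '[{"linear":[0.15,0.1,0],"spin":-5.2},{"linear":[0,0,4],"spin":0},{"linear":[0,0,4],"spin":0},{"linear":[0,0,4],"spin":0},{"linear":[0,0,4],"spin":0},{"linear":[0,0,2.5],"spin":0},{"linear":[0,0,1.5],"spin":0},{"linear":[0,0,1],"spin":0},{"linear":[0,0,0.6],"spin":0},{"linear":[0,0,0],"spin":0},{"linear":[0,0,0],"spin":0}]'

```text
time: 20.88
tool_pos: [0.4889, -0.0059, 0.0355]
ee_rot: [-3.142, 0.002, 3.081]
wrist_force: [0.6, -0.2, 0.4]
width: 0.0738
```

>>> play_rows --rows '[{"linear":[0,0,0],"spin":0},{"linear":[0,0,0],"spin":0},{"linear":[0,0,0],"spin":0},{"linear":[0,0,0],"spin":0},{"linear":[0,0,0],"spin":0},{"linear":[0,0,0],"spin":0},{"linear":[0,0,0],"spin":0}]' --claw 3.5

```text
time: 21.47
tool_pos: [0.4886, -0.0059, 0.0353]
ee_rot: [-3.141, 0.001, 3.081]
wrist_force: [-0.6, 0.5, 4.4]
width: 0.0497
```

>>> play_rows --rows '[{"linear":[0,0,-0.5],"spin":0},{"linear":[0,0,-1],"spin":0},{"linear":[0,0,-1.5],"spin":0},{"linear":[0,0,-2],"spin":0},{"linear":[0,0,-2],"spin":0},{"linear":[0,0,-2],"spin":0},{"linear":[0,0,-1],"spin":0},{"linear":[0,0,0],"spin":0}]'

```text
time: 22.13
tool_pos: [0.4897, -0.0059, 0.1376]
ee_rot: [-3.141, 0.006, 3.081]
wrist_force: [1.0, 0.4, -1.9]
width: 0.0496
```

>>> play_rows --rows '[{"linear":[-0.1,1,0],"spin":0},{"linear":[-0.2,2,0],"spin":0},{"linear":[-0.3,3,0],"spin":0},{"linear":[-0.4,3.4,0],"spin":0},{"linear":[-0.4,3.4,0],"spin":0},{"linear":[-0.4,3.4,0],"spin":0},{"linear":[-0.3,3.2,0],"spin":0},{"linear":[-0.3,3,0],"spin":0},{"linear":[-0.2,2,0],"spin":0},{"linear":[0,1,0],"spin":0},{"linear":[0,0,0],"spin":0}]'

```text
time: 23.05
tool_pos: [0.5279, 0.2482, 0.1322]
ee_rot: [-3.141, -0.004, 3.084]
wrist_force: [-0.2, -0.5, -2.8]
width: 0.0501
```

>>> play_rows --rows '[{"linear":[0,0,0],"spin":3},{"linear":[0,0,0],"spin":5},{"linear":[0,0,0],"spin":5},{"linear":[0,0,0],"spin":2.4},{"linear":[0,0,0],"spin":0},{"linear":[0,0,0],"spin":0}]'

```text
time: 23.55
tool_pos: [0.5289, 0.2449, 0.1338]
ee_rot: [-3.14, -0.001, 2.812]
wrist_force: [-0.8, -0.6, -1.4]
width: 0.0496
```

Run:
```python
from h import *
o=robot.get_obs();p=wristcam(eyes.snapshot('wrist'),o);save('w5',p['frame']);print(o['wrist_force'])
ss=[(r,unproj(p,[r['box'][:2]],.12)[0]) for r in finder.silhouettes(p,'soap')]
for r,g in ss: print(r['conf'],np.round(r['box']),g.round(3))
for r in finder.silhouettes(p,'dish'):
    m=r['pixels'];print('dish',r['conf'],np.round(r['box']))
sm=np.zeros((400,640),bool)
for r,g in ss: 
    if np.hypot(*(g[:2]-o['tool_pos'][:2]))<.06:
        sm|=hull(r['pixels']);print('soap',fit([(p,hull(r['pixels']),None)],SOAP,o['tool_pos'][2]-.022,list(o['tool_pos'][:2])+[o['ee_rot'][2]-np.pi]))
m=sil(p,'dish')
ig=cv2.dilate(sm.astype(np.uint8),np.ones((5,5)))>0
f=fit([(p,hull(m|sm),ig)],DISH,0,[.53,.246,-.33]);print('dish',f)
go(f[0][0],f[0][1],.1,f[0][2]+np.pi)
```

```text
[-0.76599819 -0.59367707 -1.44211945]
0.96 [325. 255. 101. 146.] [0.533 0.246 0.12 ]
0.89 [194.  18. 167.  36.] [0.392 0.226 0.12 ]
0.68 [ 55.  58. 110.  88.] [0.386 0.151 0.12 ]
dish 0.77 [321. 161.  90.  47.]
soap (array([ 0.53017752,  0.24482683, -0.32535767]), np.float64(0.07972162961959839))
dish (array([ 0.52826408,  0.24617346, -0.32759253]), np.float64(0.06293505430221558))
at [0.5292 0.2457 0.1343] rot [-3.1413e+00 -2.0000e-04  2.8125e+00] w 0.0494
shift cm in tool [0.1  0.01 3.43] rows>= 0.82
spin -0.09 rows>= 0.01
```

View pics/w5.png

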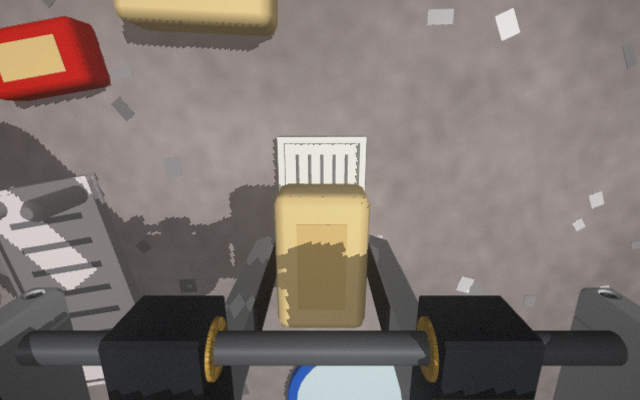

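>>> play_rows --rows '[{"linear":[0,0,1],"spin":0},{"linear":[0,0,2],"spin":0},{"linear":[0,0,2],"spin":0},{"linear":[0,0,2],"spin":0},{"linear":[0,0,1.5],"spin":0},{"linear":[0,0,1],"spin":0},{"linear":[0,0,0.5],"spin":0},{"linear":[0,0,0.2],"spin":0},{"linear":[0,0,0],"spin":0},{"linear":[0,0,0],"spin":0}]'

```text
time: 24.58
tool_pos: [0.5301, 0.2465, 0.0335]
ee_rot: [3.14, 0.002, 2.813]
wrist_force: [0.4, -0.4, -1.8]
width: 0.0497
```

>>> play_rows --rows '[{"linear":[0,0,0.1],"spin":0},{"linear":[0,0,0.1],"spin":0},{"linear":[0,0,0],"spin":0},{"linear":[0,0,0],"spin":0}]'

```text
time: 24.92
tool_pos: [0.5295, 0.2463, 0.0308]
ee_rot: [3.141, 0.0, 2.813]
wrist_force: [-0.4, -0.2, -1.2]
width: 0.05
```

>>> play_rows --rows '[{"linear":[0,0,0.1],"spin":0},{"linear":[0,0,0.1],"spin":0},{"linear":[0,0,0],"spin":0},{"linear":[0,0,0],"spin":0}]'

```text
time: 25.25
tool_pos: [0.5296, 0.2463, 0.0293]
ee_rot: [3.141, 0.001, 2.812]
wrist_force: [-1.8, 0.3, 3.3]
width: 0.0499
```

>>> play_rows --rows '[{"linear":[0,0,0],"spin":0},{"linear":[0,0,0],"spin":0},{"linear":[0,0,0],"spin":0},{"linear":[0,0,0],"spin":0},{"linear":[0,0,-0.5],"spin":0},{"linear":[0,0,-1],"spin":0},{"linear":[0,0,-2],"spin":0},{"linear":[0,0,-4],"spin":0},{"linear":[0,0,-4],"spin":0},{"linear":[0,0,-4],"spin":0},{"linear":[0,0,-4],"spin":0},{"linear":[0,0,-2.5],"spin":0}]' --claw 7

```text
time: 26.25
tool_pos: [0.5303, 0.2466, 0.2553]
ee_rot: [3.136, 0.007, 2.812]
wrist_force: [0.5, 0.9, 0.1]
width: 0.0697
```

Run:
```python
from h import *
o=robot.get_obs();p=wristcam(eyes.snapshot('wrist'),o);save('w6',p['frame'])
for r in finder.silhouettes(p,'soap'):
    m=r['pixels'];g=unproj(p,[r['box'][:2]],.03)[0]
    if np.hypot(g[0]-.53,g[1]-.246)<.04: print('soap',fit([(p,hull(m),None)],SOAP,.006,[g[0],g[1],-.33]))
m=sil(p,'dish')
if m is not None: print('dish',fit([(p,hull(m),None)],DISH,0,[.529,.246,-.33]))
go(.5327,-.2366,.25,1.708)
```

```text
soap (array([ 0.53044022,  0.24676551, -0.34694178]), np.float64(0.057633280754089355))
dish (array([ 0.5284026 ,  0.2451274 , -0.32809567]), np.float64(0.020659565925598145))
at [0.5306 0.2467 0.2532] rot [3.1363 0.0065 2.8125] w 0.0696
shift cm in tool [-15.81 -45.67   0.18] rows>= 11.59
spin 63.28 rows>= 8.84
```

View pics/w6.png

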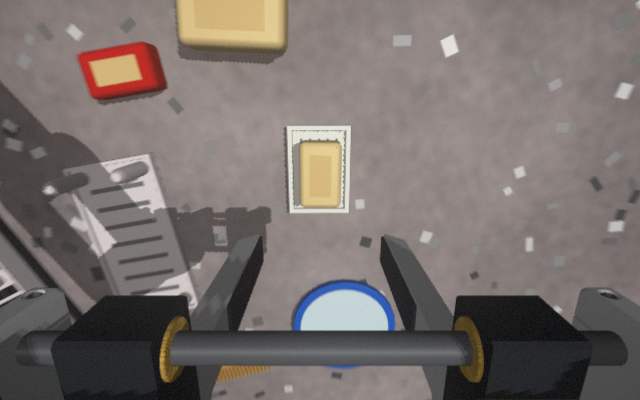

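>>> play_rows --rows '[{"linear":[-1.2,-3.5,0],"spin":0},{"linear":[-1.2,-3.5,0],"spin":0},{"linear":[-1.2,-3.5,0],"spin":0},{"linear":[-1.2,-3.5,0],"spin":0},{"linear":[-1.2,-3.5,0],"spin":0},{"linear":[-1.2,-3.5,0],"spin":0},{"linear":[-1.2,-3.5,0],"spin":0},{"linear":[-1.2,-3.5,0],"spin":0},{"linear":[-1.2,-3.5,0],"spin":0},{"linear":[-1.2,-3.5,0],"spin":0},{"linear":[-1.2,-3.5,0],"spin":0},{"linear":[-1.2,-3.5,0],"spin":0}]' --claw 4

```text
time: 27.4
tool_pos: [0.5286, -0.1992, 0.2463]
ee_rot: [3.141, -0.004, 2.812]
wrist_force: [0.2, -0.7, 0.7]
width: 0.0398
```

>>> play_rows --rows '[{"linear":[-1.4,-3.7,0],"spin":0},{"linear":[0,0,0],"spin":7},{"linear":[0,0,0],"spin":7},{"linear":[0,0,0],"spin":7},{"linear":[0,0,0],"spin":7},{"linear":[0,0,0],"spin":7},{"linear":[0,0,0],"spin":7},{"linear":[0,0,0],"spin":7},{"linear":[0,0,0],"spin":7},{"linear":[0,0,0],"spin":7.1},{"linear":[0,0,0],"spin":0},{"linear":[0,0,0],"spin":0}]'

```text
time: 28.4
tool_pos: [0.5305, -0.237, 0.2467]
ee_rot: [-3.139, -0.002, 1.714]
wrist_force: [1.1, 0.3, 0.2]
width: 0.04
```

Run:
```python
from h import *
o=robot.get_obs();p=wristcam(eyes.snapshot('wrist'),o);save('w7',p['frame'])
o=robot.get_obs()
m=sil(p,'upper_tier')
if m is not None: print('tier',fit([(p,hull(m),None)],TIER[:1],.003,[.5327,-.2366,.14]))
go(.5327,-.2366,.0415,1.708)
```

```text
tier (array([ 0.53246694, -0.23687646,  0.14473822]), np.float64(0.008137524127960205))
at [ 0.5308 -0.2372  0.2474] rot [-3.1401e+00 -1.2000e-03  1.7136e+00] w 0.0399
shift cm in tool [ 0.    0.23 20.59] rows>= 4.94
spin 0.32 rows>= 0.04
```

>>> play_rows --rows '[{"linear":[0,0.2,0],"spin":0.3},{"linear":[0,0,4],"spin":0},{"linear":[0,0,4],"spin":0},{"linear":[0,0,4],"spin":0},{"linear":[0,0,3],"spin":0},{"linear":[0,0,2],"spin":0},{"linear":[0,0,1.5],"spin":0},{"linear":[0,0,1],"spin":0},{"linear":[0,0,0.8],"spin":0},{"linear":[0,0,0.3],"spin":0},{"linear":[0,0,0],"spin":0},{"linear":[0,0,0],"spin":0}]'

```text
time: 29.5
tool_pos: [0.5338, -0.2374, 0.0436]
ee_rot: [3.14, 0.001, 1.706]
wrist_force: [0.5, 0.1, -0.1]
width: 0.0399
```

Run:
```python
from h import *
for i in range(4):
    eyes.snapshot('top')
    go(.5327,-.2366,.0415,1.708)
```

```text
at [ 0.534  -0.2375  0.0439] rot [3.1395e+00 1.5000e-03 1.7061e+00] w 0.0401
shift cm in tool [ 0.11 -0.11  0.24] rows>= 0.07
spin -0.11 rows>= 0.02
at [ 0.534  -0.2375  0.0439] rot [3.1394e+00 1.5000e-03 1.7060e+00] w 0.0401
shift cm in tool [ 0.11 -0.12  0.24] rows>= 0.07
spin -0.11 rows>= 0.02
at [ 0.5339 -0.2375  0.0438] rot [3.1396e+00 1.4000e-03 1.7060e+00] w 0.0397
shift cm in tool [ 0.1  -0.11  0.23] rows>= 0.07
spin -0.11 rows>= 0.02
at [ 0.5338 -0.2374  0.0436] rot [3.1398e+00 1.2000e-03 1.7060e+00] w 0.0398
shift cm in tool [ 0.1  -0.1   0.21] rows>= 0.06
spin -0.12 rows>= 0.02
```

>>> play_rows --rows '[{"linear":[0.1,-0.1,0.2],"spin":-0.1},{"linear":[0,0,0],"spin":0},{"linear":[0,0,0],"spin":0}]'

```text
time: 29.95
tool_pos: [0.5318, -0.2361, 0.0404]
ee_rot: [-3.142, -0.0, 1.708]
wrist_force: [0.3, 1.0, -0.0]
width: 0.0401
```

>>> play_rows --rows '[{"linear":[0,0,0],"spin":0},{"linear":[0,0,0],"spin":0},{"linear":[0,0,0],"spin":0},{"linear":[0,0,0],"spin":0},{"linear":[0,0,0],"spin":0},{"linear":[0,0,0],"spin":0},{"linear":[0,0,0],"spin":0}]' --claw 0.5

```text
time: 30.53
tool_pos: [0.5321, -0.2362, 0.0405]
ee_rot: [3.141, -0.0, 1.708]
wrist_force: [-0.3, 0.5, 0.0]
width: 0.0134
```

>>> play_rows --rows '[{"linear":[0,0,-0.3],"spin":0},{"linear":[0,0,-0.7],"spin":0},{"linear":[0,0,-1.5],"spin":0},{"linear":[0,0,-2],"spin":0},{"linear":[0,0,-2],"spin":0},{"linear":[0,0,-2],"spin":0},{"linear":[0,0,-1.5],"spin":0},{"linear":[0,0,-1],"spin":0},{"linear":[0,0,-0.3],"spin":0},{"linear":[0,0,0],"spin":0}]'

```text
time: 31.37
tool_pos: [0.5323, -0.2364, 0.1544]
ee_rot: [3.14, 0.001, 1.708]
wrist_force: [1.0, 0.7, -2.2]
width: 0.0137
```

>>> play_rows --rows '[{"linear":[0,0,0],"spin":2},{"linear":[0,0,0],"spin":4},{"linear":[0,0,0],"spin":4},{"linear":[0,0,0],"spin":4},{"linear":[0,0,0],"spin":2.5},{"linear":[0,0,0],"spin":0},{"linear":[0,0,0],"spin":0},{"linear":[0,0,0],"spin":0}]'

```text
time: 32.03
tool_pos: [0.5316, -0.236, 0.1524]
ee_rot: [-3.14, -0.001, 1.421]
wrist_force: [-0.4, 0.8, -1.8]
width: 0.0137
```

Run:
```python
from h import *
o=robot.get_obs();print(o['wrist_force'])
go(.5409,-.0151,.1537,1.4197)
```

```text
[-0.38891893  0.75653708 -1.81895381]
at [ 0.5316 -0.236   0.1524] rot [-3.1399e+00 -7.0000e-04  1.4207e+00] w 0.0137
shift cm in tool [21.98 -2.38 -0.11] rows>= 5.3
spin 0.05 rows>= 0.01
```

>>> play_rows --rows '[{"linear":[1,-0.1,0],"spin":0},{"linear":[2,-0.2,0],"spin":0},{"linear":[3,-0.3,0],"spin":0},{"linear":[3,-0.3,0],"spin":0},{"linear":[3,-0.4,0],"spin":0},{"linear":[3,-0.4,0],"spin":0},{"linear":[3,-0.3,0],"spin":0},{"linear":[2,-0.2,0],"spin":0},{"linear":[1,-0.1,0],"spin":0},{"linear":[1,-0.1,0],"spin":0},{"linear":[0,0,0],"spin":0},{"linear":[0,0,0],"spin":0}]'

```text
time: 33.03
tool_pos: [0.5414, -0.0154, 0.1534]
ee_rot: [3.142, 0.001, 1.42]
wrist_force: [1.2, -0.3, -0.8]
width: 0.0137
```

>>> play_rows --rows '[{"linear":[0,0,0],"spin":0},{"linear":[0,0,0],"spin":0},{"linear":[0,0,0],"spin":0}]'

```text
time: 33.28
tool_pos: [0.5414, -0.0161, 0.1534]
ee_rot: [-3.142, 0.0, 1.418]
wrist_force: [0.7, 0.1, -2.6]
width: 0.0139
```

Run:
```python
from h import *
o=robot.get_obs();p=wristcam(eyes.snapshot('wrist'),o)
go(.5409,-.0151,.1537,1.4197)
m=sil(p,'upper_tier')
print('tier',fit([(p,hull(m),None)],TIER[:1],o['tool_pos'][2]-.0375,[.5409,-.0151,-.15]))
```

```text
at [ 0.5414 -0.016   0.1534] rot [-3.1415e+00  1.0000e-04  1.4182e+00] w 0.0139
shift cm in tool [ 0.08 -0.06 -0.03] rows>= 0.03
spin -0.08 rows>= 0.01Traceback (most recent call last):
  File "<stdin>", line 5, in <module>
  File "h.py", line 52, in hull
    o=np.zeros(m.shape,np.uint8);cv2.fillConvexPoly(o,cv2.convexHull(np.argwhere(m)[:,::-1].astype(np.int32)),1);return o>0
               ^^^^^^^
AttributeError: 'NoneType' object has no attribute 'shape'
```

>>> play_rows --rows '[{"linear":[0.05,-0.05,0],"spin":0},{"linear":[0,0,1],"spin":0},{"linear":[0,0,1.5],"spin":0},{"linear":[0,0,1],"spin":0},{"linear":[0,0,0.7],"spin":0},{"linear":[0,0,0.3],"spin":0},{"linear":[0,0,0],"spin":0},{"linear":[0,0,0],"spin":0}]'

```text
time: 34.05
tool_pos: [0.5411, -0.0145, 0.1086]
ee_rot: [3.141, -0.0, 1.42]
wrist_force: [0.1, -0.8, -0.6]
width: 0.0137
```

Run:
```python
from h import *
o=robot.get_obs();print(o['wrist_force'])
go(.5409,-.0151,.094,1.4197)
S=eyes.snapshot('scene');save('s3',cv2.resize(S['frame'][170:270,250:390],(798,570),interpolation=cv2.INTER_CUBIC))
```

```text
[ 0.060479   -0.81823429 -0.632876  ]
at [ 0.5411 -0.0145  0.1086] rot [ 3.1414e+00 -1.0000e-04  1.4198e+00] w 0.0137
shift cm in tool [-0.06 -0.01  1.46] rows>= 0.35
spin 0.01 rows>= 0.0
```

View pics/s3.png

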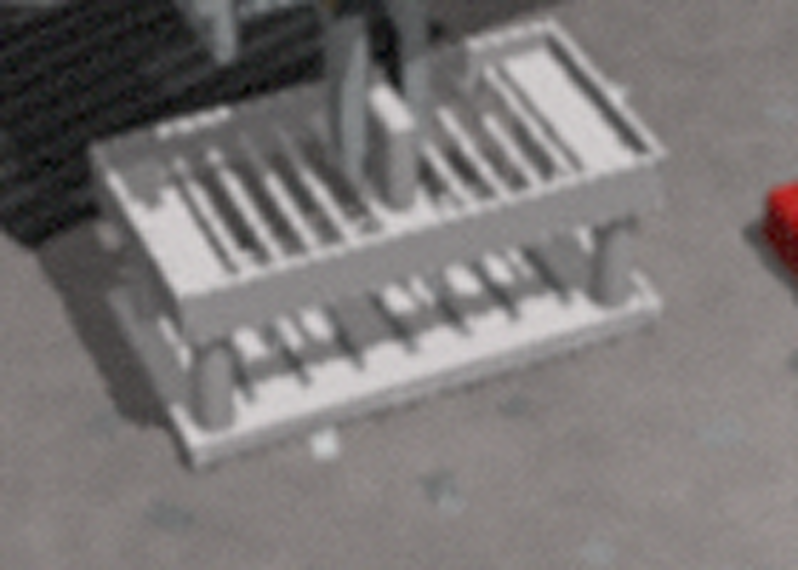

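>>> play_rows --rows '[{"linear":[-0.05,0,0.2],"spin":0},{"linear":[0,0,0.2],"spin":0},{"linear":[0,0,0.2],"spin":0},{"linear":[0,0,0.1],"spin":0},{"linear":[0,0,0],"spin":0},{"linear":[0,0,0],"spin":0}]'

```text
time: 34.6
tool_pos: [0.5408, -0.015, 0.1014]
ee_rot: [-3.141, -0.0, 1.42]
wrist_force: [0.2, -0.3, -2.7]
width: 0.0138
```

>>> play_rows --rows '[{"linear":[0,0,0.2],"spin":0},{"linear":[0,0,0.2],"spin":0},{"linear":[0,0,0.1],"spin":0},{"linear":[0,0,0],"spin":0},{"linear":[0,0,0],"spin":0}]'

```text
time: 35.02
tool_pos: [0.5408, -0.015, 0.0963]
ee_rot: [-3.141, -0.0, 1.42]
wrist_force: [-0.7, 0.5, -1.9]
width: 0.0137
```

>>> play_rows --rows '[{"linear":[0,0,0.1],"spin":0},{"linear":[0,0,0.1],"spin":0},{"linear":[0,0,0.1],"spin":0},{"linear":[0,0,0],"spin":0},{"linear":[0,0,0],"spin":0}]'

```text
time: 35.43
tool_pos: [0.5409, -0.015, 0.0934]
ee_rot: [3.142, -0.0, 1.42]
wrist_force: [-0.1, 0.5, -1.8]
width: 0.0138
```

>>> play_rows --rows '[{"linear":[0,0,0.1],"spin":0},{"linear":[0,0,0],"spin":0},{"linear":[0,0,0],"spin":0}]'

```text
time: 35.68
tool_pos: [0.5409, -0.015, 0.0934]
ee_rot: [3.141, -0.0, 1.42]
wrist_force: [-2.4, 0.0, 4.5]
width: 0.0142
```

>>> play_rows --rows '[{"linear":[0,0,0],"spin":0},{"linear":[0,0,0],"spin":0},{"linear":[0,0,0],"spin":0},{"linear":[0,0,0],"spin":0},{"linear":[0,0,-0.5],"spin":0},{"linear":[0,0,-1.5],"spin":0},{"linear":[0,0,-3],"spin":0},{"linear":[0,0,-4],"spin":0},{"linear":[0,0,-4],"spin":0},{"linear":[0,0,-3],"spin":0},{"linear":[0,0,-0.7],"spin":0},{"linear":[0,0,0],"spin":0}]' --claw 4

```text
time: 36.68
tool_pos: [0.5423, -0.0152, 0.2632]
ee_rot: [3.134, -0.0, 1.42]
wrist_force: [0.8, 0.2, 0.6]
width: 0.0402
```

Run:
```python
from h import *
o=robot.get_obs();p=wristcam(eyes.snapshot('wrist'),o);save('w8',p['frame'])
m=sil(p,'upper_tier')
print('tier',fit([(p,hull(m),None)],TIER[:1],.056,[.5402,-.0154,-.15]))
go(.5457,-.3499,.26,1.4284)
S=eyes.snapshot('scene');save('s4',cv2.resize(S['frame'][170:270,250:390],(798,570),interpolation=cv2.INTER_CUBIC))
```

```text
tier (array([ 0.54061683, -0.01559212, -0.1520024 ]), np.float64(0.007260262966156006))
at [ 0.5404 -0.015   0.258 ] rot [-3.1396 -0.      1.4197] w 0.0401
shift cm in tool [-33.03   5.56  -0.21] rows>= 8.03
spin -0.5 rows>= 0.07
```

View pics/s4.png

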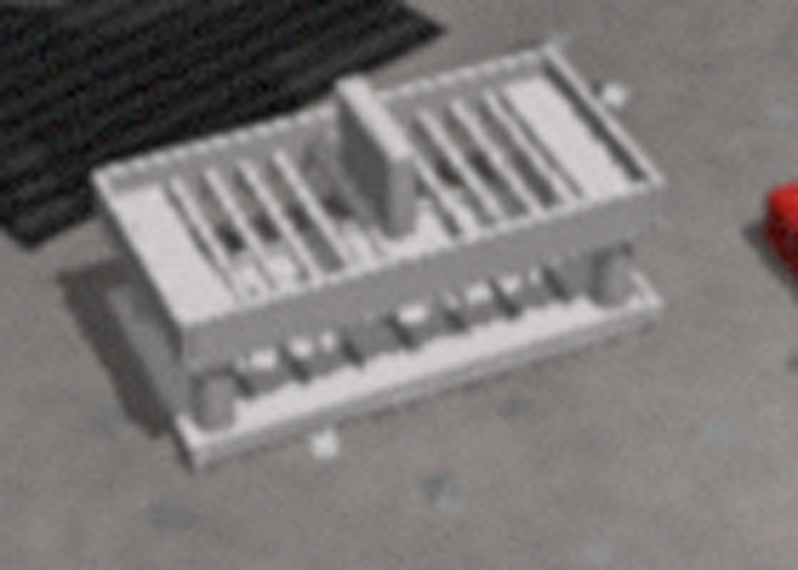

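>>> play_rows --rows '[{"linear":[-3,0.5,0],"spin":0},{"linear":[-3,0.5,0],"spin":0},{"linear":[-3,0.5,0],"spin":0},{"linear":[-3,0.5,0],"spin":0},{"linear":[-3,0.5,0],"spin":0},{"linear":[-3,0.5,0],"spin":0},{"linear":[-3,0.5,0],"spin":0},{"linear":[-3,0.5,0],"spin":0},{"linear":[-3,0.5,0],"spin":0},{"linear":[-3,0.5,0],"spin":0},{"linear":[-3,0.5,0],"spin":-0.5},{"linear":[0,0,0],"spin":0}]' --claw 9.4

```text
time: 37.83
tool_pos: [0.5436, -0.3543, 0.254]
ee_rot: [-3.135, -0.001, 1.423]
wrist_force: [-0.0, 0.6, -1.3]
width: 0.094
```

>>> play_rows --rows '[{"linear":[0,0,0],"spin":0},{"linear":[0,0,0],"spin":0},{"linear":[0,0,0],"spin":0}]'

```text
time: 38.08
tool_pos: [0.5456, -0.3481, 0.2584]
ee_rot: [-3.14, -0.002, 1.43]
wrist_force: [0.2, 0.2, -0.5]
width: 0.0939
```

Run:
```python
from h import *
o=robot.get_obs();p=wristcam(eyes.snapshot('wrist'),o)
m=sil(p,'tumbler')
if m is not None: print('tumbler',fit([(p,hull(m),None)],TUMB,.003,[.5455,-.35],yaw=False))
go(.5455,-.3499,.0738,1.4284)
```

```text
tumbler (array([ 0.54517332, -0.34962748]), np.float64(0.019943535327911377))
at [ 0.5458 -0.3481  0.2595] rot [-3.1415e+00 -4.0000e-04  1.4302e+00] w 0.0941
shift cm in tool [-0.19 -0.   18.57] rows>= 4.45
spin 0.1 rows>= 0.01
```

>>> play_rows --rows '[{"linear":[-0.1,0,0],"spin":0},{"linear":[0,0,4],"spin":0},{"linear":[0,0,4],"spin":0},{"linear":[0,0,4],"spin":0},{"linear":[0,0,3],"spin":0},{"linear":[0,0,2],"spin":0},{"linear":[0,0,1],"spin":0},{"linear":[0,0,0.5],"spin":0},{"linear":[0,0,0],"spin":0},{"linear":[0,0,0],"spin":0},{"linear":[0,0,0],"spin":0}]'

```text
time: 39.1
tool_pos: [0.5467, -0.3514, 0.0771]
ee_rot: [3.138, 0.002, 1.429]
wrist_force: [0.5, 0.1, -0.7]
width: 0.0939
```

```bash
python3 -c "
from h import *
go(.5455,-.3499,.0738,1.4284)"
```

```text
at [ 0.5467 -0.3514  0.0771] rot [3.1376e+00 2.1000e-03 1.4286e+00] w 0.0939
shift cm in tool [ 0.13 -0.14  0.33] rows>= 0.09
spin 0.01 rows>= 0.0
```

>>> play_rows --rows '[{"linear":[0,0,0.25],"spin":0},{"linear":[0,0,0],"spin":0},{"linear":[0,0,0],"spin":0},{"linear":[0,0,0],"spin":0},{"linear":[0,0,0],"spin":0}]'

```text
time: 39.52
tool_pos: [0.5455, -0.3506, 0.0721]
ee_rot: [3.141, 0.0, 1.428]
wrist_force: [0.5, 0.2, 0.3]
width: 0.0939
```

```bash
python3 -c "
from h import *
go(.5455,-.3499,.0738,1.4284)"
```

```text
at [ 0.5455 -0.3506  0.0721] rot [3.1414 0.     1.4284] w 0.0939
shift cm in tool [ 0.07 -0.01 -0.17] rows>= 0.04
spin 0.0 rows>= 0.0
```

Correct, grip and lift.

>>> play_rows --rows '[{"linear":[0.1,0,-0.1],"spin":0},{"linear":[0,0,0],"spin":0},{"linear":[0,0,0],"spin":0},{"linear":[0,0,0],"spin":0}]'

```text
time: 39.85
tool_pos: [0.5456, -0.3495, 0.073]
ee_rot: [3.142, -0.0, 1.429]
wrist_force: [-0.6, -0.4, -0.1]
width: 0.0939
```

>>> play_rows --rows '[{"linear":[0,0,0],"spin":0},{"linear":[0,0,0],"spin":0},{"linear":[0,0,0],"spin":0},{"linear":[0,0,0],"spin":0},{"linear":[0,0,0],"spin":0},{"linear":[0,0,0],"spin":0},{"linear":[0,0,0],"spin":0},{"linear":[0,0,0],"spin":0},{"linear":[0,0,0],"spin":0},{"linear":[0,0,0],"spin":0}]' --claw 5

```text
time: 40.68
tool_pos: [0.5455, -0.3495, 0.0729]
ee_rot: [-3.141, -0.0, 1.428]
wrist_force: [0.1, -0.4, -0.2]
width: 0.0617
```

```bash
python3 -c "
from h import *
go(.5457,-.3499,.0745,1.4284)"
```

```text
at [ 0.5455 -0.3495  0.0729] rot [-3.1415e+00 -1.0000e-04  1.4284e+00] w 0.0617
shift cm in tool [-0.04  0.02 -0.16] rows>= 0.04
spin 0.0 rows>= 0.0
```

>>> play_rows --rows '[{"linear":[0,0,-0.5],"spin":0},{"linear":[0,0,-1],"spin":0},{"linear":[0,0,-1.5],"spin":0},{"linear":[0,0,-2],"spin":0},{"linear":[0,0,-2],"spin":0},{"linear":[0,0,-2],"spin":0},{"linear":[0,0,-1.5],"spin":0},{"linear":[0,0,-1],"spin":0},{"linear":[0,0,-0.3],"spin":0},{"linear":[0,0,0],"spin":0}]'

```text
time: 41.52
tool_pos: [0.546, -0.3498, 0.1924]
ee_rot: [3.14, 0.001, 1.428]
wrist_force: [-1.0, -0.3, -0.8]
width: 0.0624
```

>>> play_rows --rows '[{"linear":[0.6,0,0],"spin":0},{"linear":[1.2,0,0],"spin":0},{"linear":[1.8,0,0],"spin":0},{"linear":[2.2,0,0],"spin":0},{"linear":[2.4,0,0],"spin":0},{"linear":[2.4,0,0],"spin":0},{"linear":[2.4,0,0],"spin":0},{"linear":[2.4,0,0],"spin":0},{"linear":[2.4,0,0],"spin":0},{"linear":[2.4,0,0],"spin":0},{"linear":[2.4,0,0],"spin":0},{"linear":[2.4,0,0],"spin":0}]'

```text
time: 42.52
tool_pos: [0.5802, -0.0995, 0.1895]
ee_rot: [-3.139, -0.001, 1.429]
wrist_force: [0.7, -0.2, -0.6]
width: 0.0622
```

>>> play_rows --rows '[{"linear":[2.4,0,0],"spin":0},{"linear":[2.4,0,0],"spin":0},{"linear":[1.8,0,0],"spin":0},{"linear":[1.2,0,0],"spin":0},{"linear":[0.6,0,0],"spin":0},{"linear":[0,0,0],"spin":0},{"linear":[0,0,0],"spin":0},{"linear":[0,0,0],"spin":0},{"linear":[0,0,0],"spin":0}]'

```text
time: 43.27
tool_pos: [0.5929, -0.02, 0.1909]
ee_rot: [-3.141, 0.0, 1.427]
wrist_force: [-0.5, 0.7, -0.8]
width: 0.0619
```

```bash
python3 -c "
from h import *
go(.5929,-.0190,.1424,1.4284)"
```

```text
at [ 0.5929 -0.02    0.1909] rot [-3.1414e+00  2.0000e-04  1.4269e+00] w 0.0619
shift cm in tool [ 0.1  -0.01  4.85] rows>= 1.16
spin -0.08 rows>= 0.01
```

>>> play_rows --rows '[{"linear":[0.1,0,0],"spin":0},{"linear":[0,0,1],"spin":0},{"linear":[0,0,1.5],"spin":0},{"linear":[0,0,1],"spin":0},{"linear":[0,0,0.6],"spin":0},{"linear":[0,0,0.3],"spin":0},{"linear":[0,0,0],"spin":0},{"linear":[0,0,0],"spin":0},{"linear":[0,0,0],"spin":0},{"linear":[0,0,0],"spin":0}]'

```text
time: 44.1
tool_pos: [0.5936, -0.018, 0.1479]
ee_rot: [3.14, -0.0, 1.428]
wrist_force: [0.4, 0.2, -0.8]
width: 0.0622
```

```bash
python3 -c "
from h import *
go(.5927,-.0186,.1410,1.4284)"
```

```text
at [ 0.5936 -0.018   0.1479] rot [ 3.1398e+00 -1.0000e-04  1.4285e+00] w 0.0622
shift cm in tool [-0.07 -0.08  0.69] rows>= 0.17
spin 0.0 rows>= 0.0
```

>>> play_rows --rows '[{"linear":[-0.05,-0.05,0.3],"spin":0},{"linear":[0,0,0.2],"spin":0},{"linear":[0,0,0],"spin":0},{"linear":[0,0,0],"spin":0},{"linear":[0,0,0],"spin":0},{"linear":[0,0,0],"spin":0}]'

```text
time: 44.6
tool_pos: [0.5926, -0.0184, 0.142]
ee_rot: [3.141, -0.0, 1.428]
wrist_force: [0.0, 0.2, 0.1]
width: 0.0622
```

```bash
python3 -c "
from h import *
print(robot.get_obs()['wrist_force'])
go(.5927,-.0186,.1410,1.4284)"
```

```text
[0.00345834 0.23843001 0.09654996]
at [ 0.5926 -0.0184  0.142 ] rot [ 3.1414e+00 -1.0000e-04  1.4284e+00] w 0.0622
shift cm in tool [-0.02  0.01  0.1 ] rows>= 0.03
spin 0.0 rows>= 0.0
```

>>> play_rows --rows '[{"linear":[0,0,0.1],"spin":0},{"linear":[0,0,0],"spin":0},{"linear":[0,0,0],"spin":0}]'

```text
time: 44.85
tool_pos: [0.5925, -0.0183, 0.1409]
ee_rot: [-3.142, -0.0, 1.428]
wrist_force: [0.4, -0.2, -1.7]
width: 0.0617
```

>>> play_rows --rows '[{"linear":[0,0,0.1],"spin":0},{"linear":[0,0,0],"spin":0},{"linear":[0,0,0],"spin":0}]'

```text
time: 45.1
tool_pos: [0.5926, -0.0183, 0.1408]
ee_rot: [3.141, -0.0, 1.428]
wrist_force: [-2.2, 0.2, 4.1]
width: 0.062
```

>>> play_rows --rows '[{"linear":[0,0,0],"spin":0},{"linear":[0,0,0],"spin":0},{"linear":[0,0,0],"spin":0},{"linear":[0,0,0],"spin":0},{"linear":[0,0,0],"spin":0},{"linear":[0,0,-0.5],"spin":0},{"linear":[0,0,-1.5],"spin":0},{"linear":[0,0,-3],"spin":0},{"linear":[0,0,-4],"spin":0},{"linear":[0,0,-4],"spin":0},{"linear":[0,0,-2.5],"spin":0},{"linear":[0,0,-0.5],"spin":0}]' --claw 9.4

```text
time: 46.1
tool_pos: [0.5943, -0.0185, 0.3076]
ee_rot: [3.129, -0.0, 1.428]
wrist_force: [0.4, -0.3, 0.9]
width: 0.094
```

>>> play_rows --rows '[{"linear":[0,0,0],"spin":0},{"linear":[0,0,0],"spin":0},{"linear":[0,0,0],"spin":0},{"linear":[0,0,0],"spin":0}]'

```text
time: 46.43
tool_pos: [0.5917, -0.0183, 0.2969]
ee_rot: [-3.136, 0.0, 1.428]
wrist_force: [-0.7, -0.6, -0.1]
width: 0.094
```

Run:
```python
from h import *
o=robot.get_obs();p=wristcam(eyes.snapshot('wrist'),o);print(o['tool_pos'],o['ee_rot'])
m=sil(p,'tumbler');u=sil(p,'upper_tier')
print(fit([(p,hull(m),None)],TUMB,.071,[.594,-.0175],yaw=False))
print(fit([(p,hull(u|m),hull(m))],TIER,.056,[.5416,-.0143,-.15]))
S=eyes.snapshot('scene');save('s9',cv2.resize(S['frame'][130:380,170:480],(744,600),interpolation=cv2.INTER_CUBIC))
for k in('mug','mirror','comb','dish'):
    m=sil(S,k)
    if m is not None: print(k,np.array(cv2.boundingRect(m.astype(np.uint8))))
ts=sil(S,'tumbler');print(fit([(S,hull(ts),None)],TUMB,.071,[.594,-.0175],yaw=False))
```

```text
[ 0.59172801 -0.01828919  0.29688598] [-3.13628015e+00  2.30192171e-05  1.42839073e+00]
(array([ 0.59239796, -0.01814128]), np.float64(0.020457863807678223))
(array([ 0.54055597, -0.01579228, -0.14723514]), np.float64(0.033923208713531494))
mug [172 176  38  44]
mirror [246 293  74  62]
comb [212 240  41  50]
dish [354 271  62  37]
(array([ 0.59334263, -0.02322895]), np.float64(0.06656217575073242))
```

View pics/s9.png

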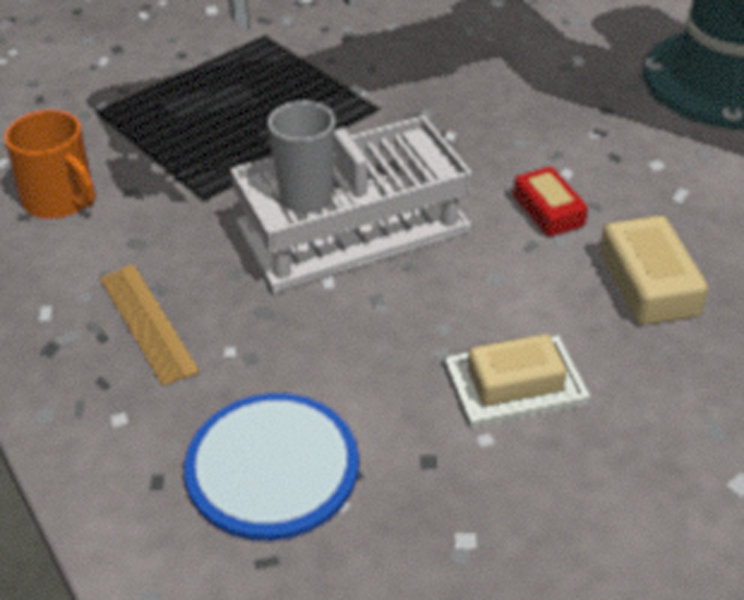

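```bash
python3 -c "
from h import *
print(robot.close_job())"
```

```text
the job is handed in; nothing more can be done
None
```

The job is done and handed in at about 47 s on the robot's clock. In order, I did the following:

1. Stood the tumbler on the mat.
2. Lifted the upper tier off by its handle and set it level on the mat.
3. Took the small cream soap from the lower tier and laid it flat and lengthwise in the dish.
4. Stacked the tier back on its four posts.
5. Stood the tumbler back on the tier.

**Last checks**
- **Tumbler:** the wrist camera puts it at (0.5924, −0.0181), against (0.5925, −0.0189) at the start, so about 0.7 mm off. It looks upright.
- **Tier:** it sits level on the posts at (0.5406, −0.0158), yaw −0.147, against (0.5404, −0.0158), yaw −0.146 before lifting.
- **Soap:** it lies inside the hollow of the dish, about 2–3 mm from its centre and within about 1° of its long axis.
- **Mug, mirror, comb:** they look unmoved in the last picture. The red bar and the larger cream bar were not touched.

**What disagreed**
- The scene-camera fit of the tumbler was noisier and gave y = −0.023, about 1.5 mm from its own starting value of −0.022 and 5 mm from the wrist camera's. In the scene pictures before and after, the tumbler appears at the same pixels.
- The wrist camera placed the dish about 2 mm from where the overhead camera did, within the calibration error.

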